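# Load the last bearing cap and lift the carrier level

### The job

Put the loose bearing cap into the empty pocket of the red carrier, fully home with its yellow tab in the notch, the same way round as the cap already there, and let go of it. Then take the carrier by the middle of its black bar handle and lift it straight up, level and with both caps in it, about 12 cm clear of the bench. Finish while holding it still and level in the air, and leave the other things on the bench where they are.

Things in the scene. Friction and masses are not known exactly. Their poses are not given: they have to be found in the camera images.
- loose_cap: Loose aluminium bearing cap, right way up on the bench: bridge-shaped block 70 long (x) x 26 wide (y) x 32 high (z) mm, 0.12 kg, legs below 18 mm with an open arch between, two dark bores on top. A yellow tab 10 wide, 12 high sticks out 10 mm at the foot of its +x end. Origin: centre of the block's underside, tab not counted. Grip across its width (y).
- loose_cap_tab (a point): Centre of the loose cap's yellow tab, 40 mm along the cap's +x from its origin, 6 mm up.
- seated_cap: An identical cap already seated in the carrier's other pocket; its tab points along the carrier's +y. It should stay there.
- seated_cap_tab (a point): Centre of the seated cap's yellow tab.
- carrier: Loose red plate standing on the bench, 120 (x) x 204 (y) x 6 mm, about 0.32 kg empty, a yellow line along its +y edge. A fixed bar handle runs along its x over its middle; keyed pockets, long side along y, lie either side of it at y = +52 (empty) and -52 mm (full). Origin: centre of its underside, z up.
- handle (a point): Middle of the black bar handle, 67 mm above the carrier's underside; axes as the carrier's. Bar 110 long (x) x 18 wide (y) x 16 high (59 to 75 mm up), on steel posts at its ends, 90 mm free between. Grip across the 18 mm. The loaded carrier balances about here.
- empty_pocket (a point): Centre of the empty pocket's floor, 6 mm up; axes as the carrier's. A home cap's origin lies here. 32 (x) x 76 (y) mm inside, so 3 mm play, between black rails 12 mm high (middle 54 mm of the long sides open for fingers), closed at the -y end, with a 16 mm notch at the +y end: the cap fits only with its tab there, cap x along carrier +y.
- empty_notch (a point): Where the tab's centre lies when the cap is home in the empty pocket: 40 mm along the carrier's +y from the pocket's centre, 6 mm above its floor.
- full_pocket (a point): Centre of the full pocket's floor.
- full_notch (a point): Where the seated cap's tab lies.
- socket: Chrome socket standing on the bench, 32 mm across, 45 high. Bystander. Origin: centre of its underside.
- oil_filter: Blue oil filter, 76 mm across, 75 high. Bystander. Origin: centre of its underside.
- wrench: Steel wrench lying on the bench. Bystander.
- screwdriver: Screwdriver lying on the bench. Bystander.
- spray_can: Green can, 60 mm across, 170 high. Bystander. Origin: centre of its underside.
- grease_jar: Grey jar with red cap, 70 mm across, 70 high. Bystander. Origin: centre of its underside.
There are look-alikes about, which are no part of the job. What is shaped like the carrier but blue, green or turquoise is not meant.

How it is judged:
By the outcome, as a careful person would: the job done as asked, in the order asked, and still so for the second after the job is handed in, while the arm keeps its last pose, push and grip.
It also fails if it takes over 54 s, if anything falls off the work surface, if the arm or the gripper's body presses on something with over 40 N, if the wrist force passes 120 N, or if a joint passes its speed limit or range.

### The arm

A 6-joint arm with a two-finger parallel gripper is mounted at the origin on the work surface. World frame = base frame: x ahead of the robot, y to its left, z up, the work surface at z = 0. Lengths are in m, angles in rad, forces in N, time in s.
With the tool pointing down it reaches from about 0.425 to 0.95 m from the base axis. Payload 3.5 kg.
Tool frame: the origin (TCP) lies between the finger pads; the fingertips stand 22 mm ahead of it and the grasp point (between the pads) lies 3 mm ahead of it (ctrl.nose_length is the z of the fingertips in the tool frame, in m); z points along the fingers, y is the line along which they close (so a half turn about z gives the same grasp; the last joint's range is limited). The gripper opens to 85 mm and grips with 20 to 120 N. Pads are 22 mm wide; open, the fingers measure 114 mm over their backs; the gripper's body (76 mm by 85 mm) begins 54 mm behind the grasp point. The pads swing forward as they close: fully open they stand 13 mm farther back than shut.
Start: joints at [1.031, 0.286, 1.577, -0, 1.279, -0.15], TCP at [0.256, 0.624, 0.253] pointing down, gripper open.
Joint ranges: [-2.77, 2.77], [-0.9, 2.22], [0.21, 2.48], [-1.53, 4.67], [0.24, 2.81], [-2.84, 2.84]. Speed limits (rad/s): [2.79, 2.79, 3.14, 3.14, 3.14, 3.14].

### API

Orientations are given as a unit quaternion [x, y, z, w].
In Python, from plant import ctrl gives the robot as it stands. The module is installed in compiled form; this text tells all that it offers.
- The arm moves only by the tool send_rows, never from a script. Its argument "rows" is text: rows parted by semicolons, each of 7 numbers parted by spaces: the turn, a rotation vector about the tool's x, y, z in degrees, then the shift along the tool's x, y, z in mm, then the opening, from -1 (shut) to 1 (fully open). A call has 1 to 8 rows; each row is the pose to reach, as a shift and turn from the pose commanded when the call began, along the tool's axes at that moment; what a row does not reach only later rows make up. A row lasts 1/8 s, in which the tool goes at most 62.5 mm and 10.7 degrees, less where a joint would pass 70% of its speed; a pose out of reach is approached as far as the arm can. A call with a gripper value outside its range is refused whole. The fingers move at their own pace and stop on an object; "grip_force" is the grip in N (left out, the last holds). Time passes only in rows, so rows that repeat a pose let the fingers close. It gives the time, the measured TCP pose, the force, the opening and the grip force at its end, in the units of the state.
- ctrl.get_state(): the state, without advancing time (a new reading comes with each control period).
- ctrl.read_camera(name): name is "side" or "top" or "wrist"; returns a dict with "color" (400x640x3 uint8, red, green, blue), "fx", "fy", "cx", "cy" (pixels), "extrinsics" (4x4, takes a point from world to camera coordinates). Camera axes: x right, y down, z forward; pixel columns grow to the right and rows downward; lengths in m; the calibration is good to about 2 mm. A picture is of the moment at which its call begins. There is no depth.
- ctrl.sign_off(): hands the job in; it is judged then, once.
Trained networks look in a picture, given as the dict that the camera call returned (one of the last four; its "shot" number tells which), for a name from the list of things; names that differ only in an ending like _2 or _b are one class to them, and where a whole thing is asked for, a point or a joint stands for the part that bears it (a point fixed in the world has none). Each returns a list of dicts, best first, with "p" (0 to 1); they miss things now and then, are a little off and sometimes report something else, mostly with a low value. They report only what shows in the picture. A call takes as long as a camera call. They do not tell look-alikes from the thing itself.
- ctrl.look_for(picture, target): "position" ([x, y, z] in m, in the coordinates of the camera as it stood for that picture, good to about 4 mm: the middle of the surface that is visible of it).
The state is a dict: "time": time; "qpos": joint angles; "dq": joint speeds; "joint_efforts": joint torques, N m; "eef_pos": TCP position; "tcp_rot": TCP orientation; "contact_force": force on the tool from outside, world axes, zero at the start; "wrist_torque": the same for the moment, N m; "opening": opening from 0.0 (shut) to 1.0 (fully open); "finger_force": force on a finger pad.
Only numpy, scipy, OpenCV 4.12 (cv2) and the standard library are available. Lean on these libraries where they do the work, as an engineer would, in place of code of your own. Each camera call takes 0.05 s, during which the arm holds its last target. There are 200 camera calls.

## Working session

There is one attempt and no reset: what is moved stays moved. The work goes in short steps, Python scripts to look and compute and a tool call to move; the robot and the scene stay as the last step left them, time stands still between calls to the robot, and variables do not carry over. Pictures are saved under pics/ and viewed, at most 10 in all, crops included, and the job is handed in when it is done.

Besides the shell and the picture viewer there is one more tool, called by a JSON object that holds its "op" and its "data", one argument or row to a line. send_rows: Moves the arm, as the interface text tells. Its arguments: {"type":"object","properties":{"rows":{"type":"string"},"grip_force":{"type":"number"}},"required":["rows"]}

```bash
mkdir -p pics; cat > h.py <<'E'
from plant import ctrl
import numpy as np, cv2
from scipy.spatial.transform import Rotation as R
def shot(n,save=None):
    p=ctrl.read_camera(n)
    if save: cv2.imwrite(f'pics/{save}.png',p['color'][:,:,::-1])
    return p
def c2w(p,x):
    E=np.array(p['extrinsics']); return E[:3,:3].T@(np.array(x)-E[:3,3])
def look(p,t,n=3):
    for d in ctrl.look_for(p,t)[:n]:
        w=c2w(p,d['position']); x=d['position']
        print(t,round(d['p'],2),np.round(w,4),'px',round(p['fx']*x[0]/x[2]+p['cx']),round(p['fy']*x[1]/x[2]+p['cy']))
def ray(p,u,v):
    E=np.array(p['extrinsics']);d=np.array([(u-p['cx'])/p['fx'],(v-p['cy'])/p['fy'],1])
    return -E[:3,:3].T@E[:3,3],E[:3,:3].T@d
def atz(p,u,v,z):
    o,d=ray(p,u,v);return o+d*(z-o[2])/d[2]
def proj(p,w):
    E=np.array(p['extrinsics']);x=E[:3,:3]@np.array(w)+E[:3,3];return np.round([p['fx']*x[0]/x[2]+p['cx'],p['fy']*x[1]/x[2]+p['cy']],1)
def tri(a,b):
    (o1,d1),(o2,d2)=a,b
    s=np.linalg.lstsq(np.c_[d1,-d2],o2-o1,rcond=None)[0]
    p,q=o1+d1*s[0],o2+d2*s[1];return (p+q)/2,np.linalg.norm(p-q)
E
python3 - <<'E'
from h import *
s=ctrl.get_state();print(s['eef_pos'],s['tcp_rot'],s['time'])
for c in('top','side'):
    p=shot(c,c+'0')
    print(c, c2w(p,[0,0,0]))
    for t in ('loose_cap','loose_cap_tab','seated_cap_tab','carrier','handle','empty_pocket','empty_notch','full_notch'): look(p,t)
E
```

```text
[0.2561522  0.623851   0.25195756] [ 1.93657810e-01  9.81068441e-01 -1.10321635e-03 -3.85998085e-04] 0.0
top [ 0.44236086 -0.01829935  1.21821328]
loose_cap 0.59 [ 0.6304 -0.235   0.0315] px 390 166
loose_cap_tab 0.61 [ 0.6283 -0.2356  0.0295] px 390 167
seated_cap_tab 0.77 [0.5389 0.0903 0.0391] px 283 199
carrier 0.95 [0.3402 0.494  0.0045] px 153 268
carrier 0.76 [0.5255 0.138  0.0041] px 269 205
carrier 0.76 [0.3007 0.1717 0.0037] px 259 279
handle 0.94 [0.5232 0.1374 0.0067] px 269 205
handle 0.7 [0.2988 0.173  0.0029] px 258 279
handle 0.65 [ 0.273  -0.3249  0.0079] px 423 284
empty_pocket 0.79 [0.296  0.1753 0.0066] px 257 280
empty_pocket 0.71 [ 0.279  -0.3249  0.0102] px 423 282
empty_pocket 0.7 [0.5251 0.1398 0.0026] px 268 205
empty_notch 0.93 [0.2958 0.1771 0.0072] px 257 281
empty_notch 0.77 [ 0.2788 -0.3239  0.0064] px 423 282
empty_notch 0.76 [0.5269 0.1384 0.0043] px 268 204
full_notch 0.89 [0.5251 0.1379 0.003 ] px 269 205
full_notch 0.7 [ 0.2771 -0.3253  0.0033] px 423 283
full_notch 0.65 [0.2985 0.1762 0.0069] px 257 280
side [-0.1341412   1.04778046  0.76045659]
l
[... 204 characters left out ...]
1
carrier 0.67 [0.5073 0.1415 0.0072] px 288 257
carrier 0.58 [0.2814 0.1921 0.0102] px 348 288
handle 0.82 [0.2806 0.1943 0.0013] px 348 291
handle 0.81 [ 0.2623 -0.3126  0.0045] px 417 212
handle 0.66 [0.3297 0.5077 0.0033] px 264 363
empty_pocket 0.91 [0.283  0.1968 0.0018] px 347 291
empty_pocket 0.86 [0.5084 0.1469 0.0072] px 287 258
empty_pocket 0.86 [0.3311 0.5119 0.0017] px 263 365
empty_notch 0.96 [0.5103 0.1452 0.0073] px 287 257
empty_notch 0.93 [0.286  0.1921 0.0033] px 347 290
empty_notch 0.8 [ 0.2647 -0.3139  0.0024] px 416 212
full_notch 0.97 [ 0.5095  0.1457 -0.0007] px 287 260
full_notch 0.92 [0.3305 0.5084 0.0059] px 264 362
full_notch 0.81 [0.2887 0.1962 0.0056] px 345 289
```

View pics/top0.png

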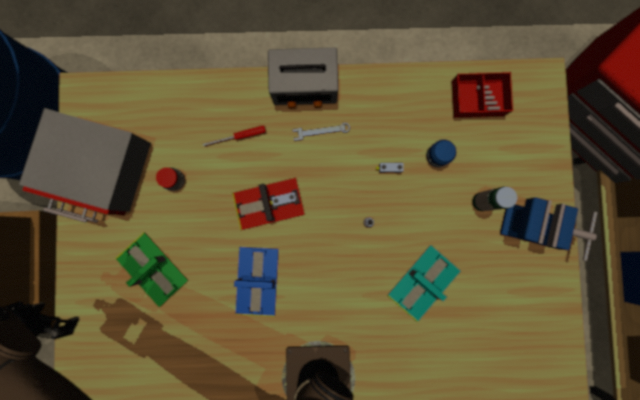

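View pics/side0.png

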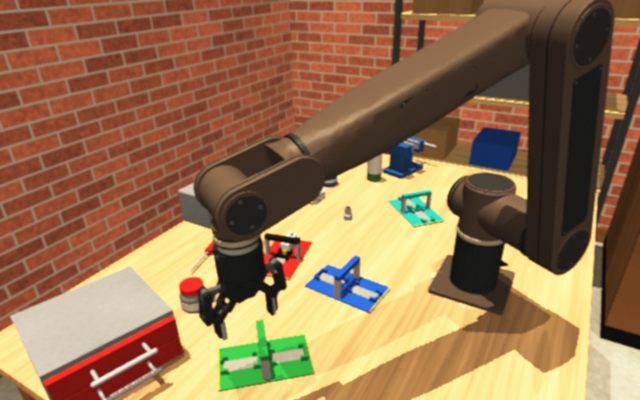

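Top view: the red carrier is at px (269,204), its full pocket to the right and the empty one to the left. The loose cap is at (390,168) with its tab at the left (about 377,169). The side view agrees. Next I'll aim the wrist camera at the cap.

```bash
cat >> h.py <<'E'
def togo(pos,yaw):
    "shift (mm, tool axes) and turn (deg) to TCP pos, pointing down, tool y at world yaw deg"
    s=ctrl.get_state();Rt=R.from_quat(s['tcp_rot'])
    y=np.array([np.cos(np.radians(yaw)),np.sin(np.radians(yaw)),0]);z=np.array([0,0,-1.])
    T=R.from_matrix(np.c_[np.cross(y,z),y,z])
    print('turn',np.round((Rt.inv()*T).as_rotvec(degrees=True),2),'shift',np.round(1000*Rt.inv().apply(np.array(pos)-s['eef_pos']),1))
E
python3 - <<'E'
from h import *
p=shot('wrist');s=ctrl.get_state();Rt=R.from_quat(s['tcp_rot'])
E=np.array(p['extrinsics']);o=c2w(p,[0,0,0])
print('cam in tool',Rt.inv().apply(o-s['eef_pos']),'axes',np.round((R.from_matrix(E[:3,:3])*Rt).as_matrix().T,2),p['fx'])
togo([.61,-.235,.25],0)
E
```

```text
cam in tool [ 0.07675716  0.00043486 -0.11921328] axes [[ 0.   -0.95 -0.3 ]
 [ 1.   -0.    0.  ]
 [-0.   -0.3   0.95]] 308.43658292140594
turn [ 0.    0.   67.67] shift [-653.5 -660.6    3.4]
```

{"op": "send_rows", "data": {
  "rows": "0 0 8 -80 -82 0 1;0 0 17 -160 -163 0 1;0 0 26 -240 -245 0 1;0 0 35 -320 -326 0 1;0 0 44 -400 -408 0 1;0 0 53 -480 -487 0 1;0 0 62 -560 -568 0 1;0 0 67.7 -653 -660 0 1"
}}

```text
time: 1.95
eef_pos: [0.4461, 0.1596, 0.2538]
tcp_rot: [0.709, 0.706, 0.001, 0.0]
contact_force: [1.0, 0.8, -0.9]
opening: 1.003
finger_force: 0.0
```

```bash
python3 -c "
from h import *
togo([.61,-.235,.25],0);print(ctrl.get_state()['qpos'],ctrl.get_state()['time'])"
```

```text
turn [ 0.09 -0.02 -0.23] shift [-394.   165.5    4. ]
[ 1.28995399e-01 -1.72193247e-01  2.05549232e+00  1.02436830e-04
  1.25676183e+00  1.33042868e-01] 1.95
```

```bash
python3 - <<'E'
from h import *
p=shot('wrist','w1');np.save('w1.npy',{k:v for k,v in p.items()},allow_pickle=True)
for t in ('seated_cap_tab','seated_cap','carrier','handle','empty_pocket','empty_notch','full_notch'): look(p,t,2)
E
```

```text
seated_cap_tab 0.78 [0.537  0.0868 0.0382] px 396 237
seated_cap 0.91 [0.5371 0.0874 0.0377] px 397 236
carrier 0.7 [0.5186 0.1567 0.0063] px 379 173
carrier 0.64 [0.303  0.1842 0.0022] px 200 151
handle 0.94 [0.3033 0.1847 0.0056] px 199 151
handle 0.56 [5.243e-01 1.637e-01 5.000e-04] px 383 167
empty_pocket 0.76 [0.3001 0.1837 0.0046] px 197 152
empty_pocket 0.74 [0.5235 0.1583 0.0053] px 383 172
empty_notch 0.59 [0.5214 0.1602 0.0048] px 381 170
empty_notch 0.55 [0.2963 0.1873 0.0028] px 194 148
full_notch 0.7 [0.5237 0.1594 0.0112] px 384 172
```

{"op": "send_rows", "data": {
  "rows": "0 0 0 -60 25 0 1;0 0 0 -118 50 0 1;0 0 0 -176 75 0 1;0 0 0 -234 100 0 1;0 0 0 -292 124 0 1;0 0 0 -350 147 0 1;0 0 0 -394 165 0 1;0 0 0 -394 165 0 1"
}}

```text
time: 3.35
eef_pos: [0.6114, -0.2342, 0.2524]
tcp_rot: [0.708, 0.706, -0.0, -0.0]
contact_force: [0.7, 1.0, -0.1]
opening: 0.998
finger_force: 0.0
```

```bash
python3 - <<'E'
from h import *
p=shot('wrist','w2');np.save('w2.npy',p,allow_pickle=True)
for t in ('loose_cap','loose_cap_tab','seated_cap_tab','carrier','handle'): look(p,t,2)
E
```

```text
loose_cap 0.66 [ 0.6213 -0.2288  0.0305] px 328 171
loose_cap_tab 0.65 [ 0.6253 -0.2342  0.0277] px 332 175
seated_cap_tab 0.35 [ 0.6284 -0.2331  0.0267] px 335 174
carrier 0.82 [ 0.2953 -0.3226  0.0012] px 78 237
handle 0.7 [ 0.2947 -0.3237  0.0018] px 77 238
```

View pics/w1.png

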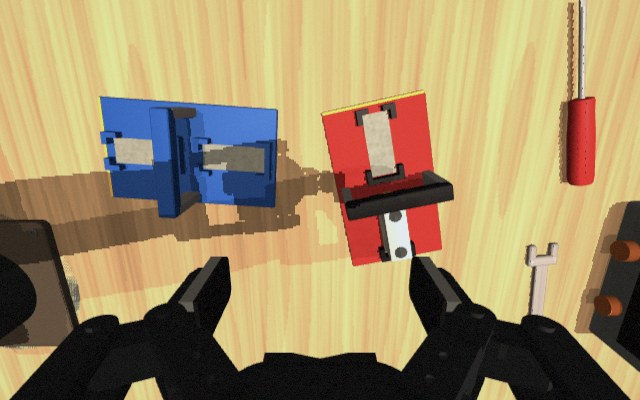

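View pics/w2.png

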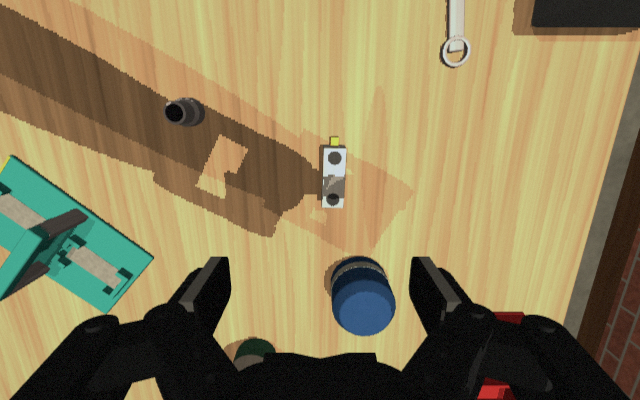

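w1 shows the plate corners at (322,113), (424,91), (442,249) and (353,265), and the bar from (347,210) to (453,188). In w2 the loose cap has bores at (334,158) and (333,200) and its tab at (334,141), pointing world +y.

```bash
python3 - <<'E'
from h import *
p=np.load('w2.npy',allow_pickle=True).item()
a,b=atz(p,334.5,158,.032),atz(p,333,199.5,.032)
print('bores',a,b,(a+b)/2,np.linalg.norm(a-b),np.degrees(np.arctan2(*(a-b)[1::-1])))
print('tab',atz(p,334,141,.012)); print('filter',atz(p,363,303,.075))
print([atz(p,u,v,.032) for u,v in((322,147),(346,147),(323,207.5),(344,207.5))])
p=np.load('w1.npy',allow_pickle=True).item()
c=[atz(p,u,v,.006) for u,v in((322,113),(424,91),(442,249),(353,265))]
print(np.round(c,4),np.mean(c,0))
for i in range(4):
  d=c[i]-c[i-1];print(np.linalg.norm(d),np.degrees(np.arctan2(d[1],d[0])))
h=[atz(p,u,v,.075) for u,v in((346,205),(453,184))]
h=[atz(p,u,v,.067) for u,v in((347,209),(453,190))];d=h[1]-h[0];print('bar',h,sum(h)/2,np.linalg.norm(d),np.degrees(np.arctan2(d[1],d[0])))
togo([.628,-.235,.12],0)
E
```

```text
bores [ 0.62783218 -0.21369347  0.032     ] [ 0.62672234 -0.26168372  0.032     ] [ 0.62727726 -0.2376886   0.032     ] 0.04800308058589187 88.675187192877
tab [ 0.62796879 -0.1973662   0.012     ]
filter [ 0.65988914 -0.37019205  0.075     ]
[array([ 0.6140062 , -0.20159318,  0.032     ]), array([ 0.64025342, -0.20163462,  0.032     ]), array([ 0.61522129, -0.27138495,  0.032     ]), array([ 0.6396065 , -0.27142288,  0.032     ])]
[[0.4495 0.2273 0.006 ]
 [0.5641 0.2506 0.006 ]
 [0.6067 0.055  0.006 ]
 [0.4906 0.0321 0.006 ]] [0.52772103 0.14125292 0.006     ]
0.19945360044323393 101.87291406293956
0.11689020221625633 11.496613892748305
0.2001503337512875 -77.70729253442009
0.11836311813919316 -168.83338432032846
bar [array([0.47500492, 0.13190264, 0.067     ]), array([0.58365775, 0.15205055, 0.067     ])] [0.52933133 0.14197659 0.067     ] 0.11050509527817542 10.505250262702925
turn [ 0.   -0.01  0.1 ] shift [ -4.4  17.6 133.6]
```

{"op": "send_rows", "data": {
  "rows": "0 0 0 -1 9 55 1;0 0 0 -3 17 110 1;0 0 0 -3 17 132 1;0 0 0 -3 17 132 1"
}}

```text
time: 4.15
eef_pos: [0.6263, -0.2344, 0.1199]
tcp_rot: [0.707, 0.707, -0.001, -0.002]
contact_force: [0.6, 0.7, 0.8]
opening: 1.004
finger_force: 0.0
```

```bash
python3 - <<'E'
from h import *
p=shot('wrist','w3');np.save('w3.npy',p,allow_pickle=True)
cv2.imwrite('pics/w3c.png',cv2.resize(p['color'][80:300,200:460,::-1],None,fx=2.5,fy=2.5,interpolation=cv2.INTER_CUBIC))
look(p,'loose_cap');look(p,'loose_cap_tab')
print(ctrl.get_state()['eef_pos'])
E
```

```text
loose_cap 0.79 [ 0.6215 -0.23    0.0296] px 313 210
loose_cap 0.28 [ 0.758  -0.1012  0.0084] px 520 15
loose_cap_tab 0.61 [ 0.6252 -0.2318  0.0297] px 318 213
[ 0.62882373 -0.23628837  0.1246625 ]
```

View pics/w3c.png

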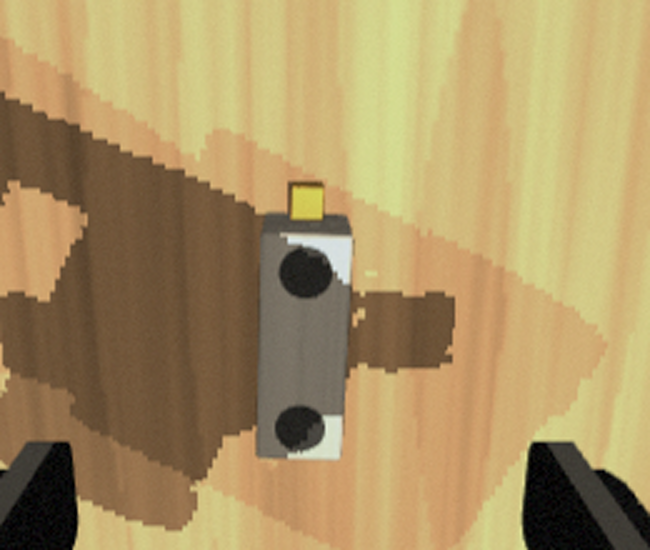

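```bash
python3 - <<'E'
from h import *
p=np.load('w3.npy',allow_pickle=True).item();q=np.load('w2.npy',allow_pickle=True).item()
A=[(322,188.8),(319.6,251.2)];B=[(334.5,158),(333,199.5)]
for a,b in zip(A,B): print(tri(ray(p,*a),ray(q,*b)))
a,b=[atz(p,*x,.032) for x in A];print(a,b,(a+b)/2,np.linalg.norm(a-b),np.degrees(np.arctan2(*(a-b)[1::-1])))
S=[ctrl.get_state() for _ in range(3)];print([s['eef_pos'] for s in S])
E_=np.array(p['extrinsics']);Rt=R.from_euler('x',180,degrees=True)
# TCP implied by camera mount
Rc=E_[:3,:3].T; M=np.array([[0,-.95,-.3],[1,0,0],[0,-.3,.954]]);Rw=Rc@M.T
print('tcp from cam',c2w(p,[0,0,0])-Rw@np.array([.0768,.0004,-.1192]))
togo([.6273,-.2375,.028],-1.7)
E
```

```text
(array([ 0.62785401, -0.21411215,  0.02918464]), np.float64(0.000247300167368064))
(array([ 0.62643255, -0.26208489,  0.0303622 ]), np.float64(0.0007498725357831241))
[ 0.62772451 -0.21330603  0.032     ] [ 0.62607486 -0.26115635  0.032     ] [ 0.62689969 -0.23723119  0.032     ] 0.04787874785927628 88.02549512954506
[array([ 0.62882373, -0.23628837,  0.1246625 ]), array([ 0.62882373, -0.23628837,  0.1246625 ]), array([ 0.62882373, -0.23628837,  0.1246625 ])]
tcp from cam [ 0.62586172 -0.2338582   0.11970813]
turn [0.26 0.14 1.68] shift [-1.  -2.  96.7]
```

{"op": "send_rows", "data": {
  "rows": "0 0 2 -3 1 45 1;0 0 2 -3 1 78 1;0 0 2 -3 1 91 1;0 0 2 -3 1 91 1;0 0 2 -3 1 91 -1;0 0 2 -3 1 91 -1;0 0 2 -3 1 91 -1;0 0 2 -3 1 91 -1",
  "grip_force": 50
}}

```text
time: 5.3
eef_pos: [0.629, -0.239, 0.0314]
tcp_rot: [0.72, 0.694, 0.0, 0.001]
contact_force: [-0.7, 0.7, 4.6]
opening: 0.291
finger_force: 50.5
```

{"op": "send_rows", "data": {
  "rows": "0 0 0 0 0 -40 -1;0 0 0 0 0 -95 -1;0 0 -2 50 -10 -122 -1;0 0 -4 108 -28 -122 -1;0 0 -6 166 -46 -122 -1;0 0 -8 224 -64 -122 -1;0 0 -10 282 -81 -122 -1;0 0 -12 340 -98 -122 -1"
}}

```text
time: 6.3
eef_pos: [0.5414, 0.1064, 0.1521]
tcp_rot: [0.643, 0.766, -0.0, -0.0]
contact_force: [0.7, 0.2, -0.9]
opening: 0.295
finger_force: 49.6
```

```bash
python3 - <<'E'
from h import *
s=ctrl.get_state();print(s['eef_pos'],s['opening'],s['finger_force'],s['qpos'])
togo([.5175,.192,.15],11.6)
E
```

```text
[0.54135915 0.106409   0.15206095] 0.2950539897392573 49.57067012786865 [ 1.01223628e-02  1.23941209e-01  1.96315994e+00  1.20430739e-04
  1.05476257e+00 -1.64721385e-01]
turn [-0.01 -0.01 -1.59] shift [88.4 -8.6  2.1]
```

{"op": "send_rows", "data": {
  "rows": "0 0 -1.5 45 -4 0 -1;0 0 -1.5 88 -8 0 -1;0 0 -1.5 88 -8 0 -1;0 0 -1.5 88 -8 0 -1"
}}

```text
time: 6.8
eef_pos: [0.5192, 0.1897, 0.1521]
tcp_rot: [0.633, 0.774, -0.0, 0.0]
contact_force: [0.3, -0.4, -1.0]
opening: 0.297
finger_force: 49.6
```

```bash
python3 - <<'E'
from h import *
p=shot('wrist','w4');np.save('w4.npy',p,allow_pickle=True)
for t in('empty_pocket','empty_notch','handle','loose_cap_tab'): look(p,t,2)
E
```

```text
empty_pocket 0.87 [0.3135 0.1797 0.0058] px 84 160
empty_pocket 0.78 [0.505  0.202  0.0042] px 307 178
empty_notch 0.81 [0.3109 0.1813 0.0025] px 84 157
empty_notch 0.72 [0.5066 0.2039 0.0032] px 309 176
handle 0.91 [0.3157 0.1819 0.0056] px 87 158
handle 0.85 [0.5087 0.2041 0.004 ] px 311 176
loose_cap_tab 0.71 [0.5095 0.1998 0.0072] px 311 182
loose_cap_tab 0.62 [0.5168 0.1988 0.1512] px 318 266
```

View pics/w4.png

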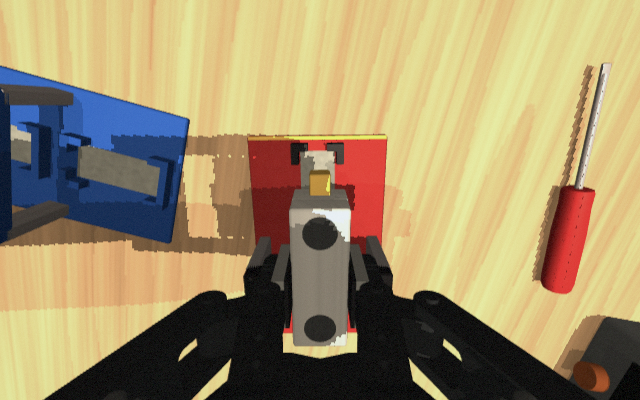

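w4: the cap is held with its tab at (320,183) and bores at (320,233) and (320,327). The notch lies between the black blocks at px 307 and 327 (row about 153), and the plate's +y corners are at (248,138) and (387,136).

```bash
python3 - <<'E'
from h import *
p=np.load('w4.npy',allow_pickle=True).item()
E_=np.array(p['extrinsics']);Rc=E_[:3,:3].T;M=np.array([[0,-.95,-.3],[1,0,0],[0,-.3,.954]]);Rw=Rc@M.T
tcp=c2w(p,[0,0,0])-Rw@np.array([.0768,.0004,-.1192]);print('tcp',tcp)
c1,c2=[atz(p,*x,.006) for x in((248,138),(387,136))];d=c2-c1;th=np.degrees(np.arctan2(d[1],d[0]))
print('edge',c1,c2,(c1+c2)/2,np.linalg.norm(d),th)
n=[atz(p,*x,.018) for x in((307,143),(327,143))];print('notch',n,np.mean(n,0))
t=np.radians(th);ex=np.array([np.cos(t),np.sin(t),0]);ey=np.array([-np.sin(t),np.cos(t),0])
m=(c1+c2)/2;print('pocket from edge',m-.05*ey)
b1,b2=[atz(p,*x,tcp[2]+.004) for x in((320,233),(320,327.5))];print('cap',b1,b2,(b1+b2)/2,np.linalg.norm(b1-b2),np.degrees(np.arctan2(*(b1-b2)[1::-1]))-90)
# find exact rail pixels on rows
for v in (147,152,157):
    r=p['color'][v,280:360].max(1); print(v,r[::1].tolist())
print(p['color'][130:142,[255,300,340,380]].astype(int).tolist())
E
```

```text
tcp [0.51867936 0.19024181 0.15186301]
edge [0.44990412 0.22641566 0.006     ] [0.56482765 0.25149854 0.006     ] [0.50736589 0.2389571  0.006     ] 0.11762894015354712 12.312131074369676
notch [array([0.499843  , 0.23375161, 0.018     ]), array([0.51576696, 0.23699161, 0.018     ])] [0.50780498 0.23537161 0.018     ]
pocket from edge [0.51802775 0.19010708 0.006     ]
cap [0.51393338 0.2164693  0.15586301] [0.52313477 0.17134988 0.15586301] [0.51853407 0.19390959 0.15586301] 0.04604809555583964 11.526502248184016
147 [140, 141, 145, 142, 142, 139, 139, 140, 141, 137, 91, 37, 25, 30, 35, 27, 32, 29, 32, 24, 31, 24, 34, 28, 55, 58, 71, 44, 215, 219, 224, 224, 224, 224, 225, 224, 223, 223, 224, 224, 224, 223, 223, 223, 224, 146, 111, 78, 73, 75, 76, 75, 75, 77, 76, 77, 76, 76, 79, 78, 79, 76, 77, 79, 218, 224, 224, 223, 224, 223, 222, 225, 223, 224, 223, 223, 223, 224, 224, 223]
152 [141, 142, 143, 141, 141, 143, 141, 141, 141, 140, 90, 32, 28, 26, 30, 25, 27, 30, 16, 93, 97, 99, 98, 93, 111, 201, 202, 217, 214, 203, 201, 200, 205, 207, 212, 214, 211, 212, 211, 211, 211, 209, 209, 211,
[... 670 characters left out ...]
9, 209, 140], [228, 196, 133]], [[228, 205, 137], [229, 214, 143], [228, 209, 140], [228, 199, 134]], [[229, 206, 139], [231, 216, 145], [230, 212, 142], [212, 179, 122]], [[227, 202, 136], [215, 188, 126], [198, 163, 111], [161, 115, 77]], [[180, 148, 98], [164, 129, 83], [193, 155, 74], [198, 191, 83]], [[147, 103, 49], [196, 193, 83], [228, 225, 99], [231, 238, 108]], [[190, 144, 65], [232, 239, 109], [231, 238, 107], [231, 238, 108]], [[202, 153, 70], [231, 238, 107], [231, 239, 108], [229, 211, 94]], [[194, 140, 66], [229, 199, 92], [227, 187, 88], [222, 120, 69]], [[164, 91, 49], [223, 91, 64], [222, 67, 58], [221, 68, 58]], [[137, 37, 35], [220, 66, 58], [202, 59, 53], [222, 66, 59]]]
```

{"op": "send_rows", "data": {
  "rows": "0 0 0 1 -1 40 -1;0 0 0 1 -1 75 -1;0 0 0 1 -1 90 -1;0 0 0 1 -1 90 -1"
}}

```text
time: 7.55
eef_pos: [0.5177, 0.1903, 0.0615]
tcp_rot: [0.633, 0.774, -0.001, -0.001]
contact_force: [1.1, 0.2, -1.4]
opening: 0.291
finger_force: 49.6
```

```bash
python3 - <<'E'
from h import *
p=shot('wrist','w5');np.save('w5.npy',p,allow_pickle=True)
cv2.imwrite('pics/w5c.png',cv2.resize(p['color'][0:300,140:500,::-1],None,fx=2,fy=2,interpolation=cv2.INTER_CUBIC))
E
```

```text
(no output)
```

View pics/w5c.png

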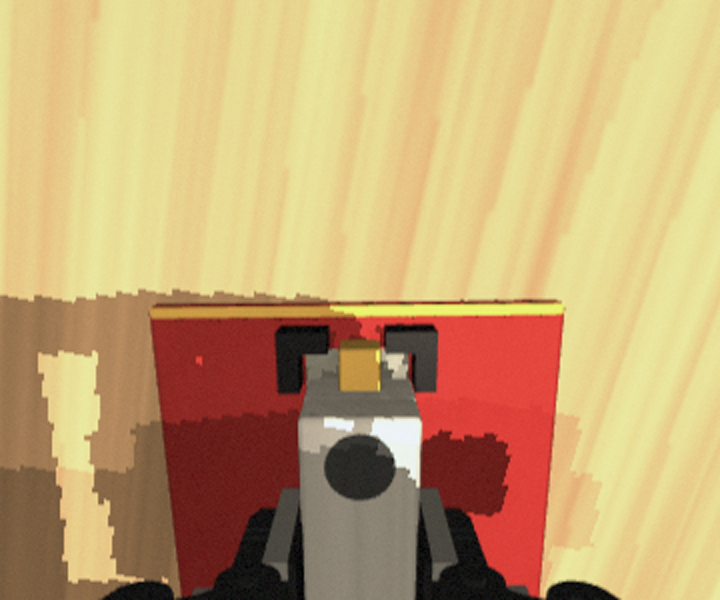

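w5: the tab is centred at crop column 360 and the notch at 356.5, so the cap is about 1 mm off. The plate edge is turned about 0.8° from the tool. Now the lengthwise check.

```bash
python3 - <<'E'
from h import *
p=np.load('w5.npy',allow_pickle=True).item()
f=lambda x,y,z:atz(p,140+x/2,y/2,z)
t=np.radians(12.2);ex=np.array([np.cos(t),np.sin(t),0]);ey=np.array([-np.sin(t),np.cos(t),0])
e=(f(151,306,.006)+f(563,301,.006))/2
print('edge w',np.linalg.norm(f(151,306,.006)-f(563,301,.006)))
for z in(.036,.042):print(z,'tab tip y rel edge (want -5)',(f(360,341,z)-e)@ey*1e3,'x',(f(360,341,z)-e)@ex*1e3,'tabw',np.linalg.norm(f(340,341,z)-f(380,341,z)))
for z in (.056,.062):print(z,'top +x edge (want -15)',(f(360,417,z)-e)@ey*1e3,'w',np.linalg.norm(f(300,417,z)-f(421,417,z)))
print('posts outer y',(f(410,325,.018)-e)@ey*1e3,(f(300,326,.018)-e)@ey*1e3)
E
```

```text
edge w 0.11646121546244935
0.036 tab tip y rel edge (want -5) -4.550952597762526 x 0.8960882050373804 tabw 0.009537198674381133
0.042 tab tip y rel edge (want -5) -3.3044819000378607 x 0.9134517448053132 tabw 0.009141759333717147
0.056 top +x edge (want -15) -16.88390181554895 w 0.025828862951542943
0.062 top +x edge (want -15) -14.844160456336814 w 0.024586173499558203
posts outer y -4.139170078983002 -4.024295845554563
```

{"op": "send_rows", "data": {
  "rows": "0 0 -0.8 0 -1 6 -1;0 0 -0.8 0 -1 12 -1;0 0 -0.8 0 -1 17 -1;0 0 -0.8 0 -1 20 -1;0 0 -0.8 0 -1 20 -1"
}}

```text
time: 8.22
eef_pos: [0.5169, 0.1905, 0.042]
tcp_rot: [0.628, 0.779, -0.0, -0.0]
contact_force: [0.5, -0.3, -1.2]
opening: 0.295
finger_force: 49.6
```

{"op": "send_rows", "data": {
  "rows": "0 0 0 0 0 2 -1;0 0 0 0 0 3.5 -1;0 0 0 0 0 3.5 -1"
}}

```text
time: 8.6
eef_pos: [0.5171, 0.1905, 0.0387]
tcp_rot: [0.628, 0.779, -0.0, -0.0]
contact_force: [0.4, -0.0, -1.1]
opening: 0.294
finger_force: 49.6
```

{"op": "send_rows", "data": {
  "rows": "0 0 0 0 0 1 -1;0 0 0 0 0 2 -1;0 0 0 0 0 2 -1"
}}

```text
time: 8.98
eef_pos: [0.5173, 0.1906, 0.0373]
tcp_rot: [0.627, 0.779, -0.0, -0.0]
contact_force: [-2.5, -0.8, 4.2]
opening: 0.293
finger_force: 50.0
```

{"op": "send_rows", "data": {
  "rows": "0 0 0 0 0 0 0.2;0 0 0 0 0 0 0.2;0 0 0 0 0 0 0.2;0 0 0 0 0 -15 0.2;0 0 0 0 0 -50 0.2;0 0 0 0 0 -100 0.2;0 0 0 0 0 -120 0.2;0 0 0 0 0 -120 0.2"
}}

```text
time: 9.98
eef_pos: [0.5188, 0.1909, 0.1602]
tcp_rot: [0.627, 0.779, 0.002, 0.002]
contact_force: [0.3, 0.0, -0.5]
opening: 0.604
finger_force: 0.0
```

```bash
python3 - <<'E'
from h import *
p=shot('wrist','w6');np.save('w6.npy',p,allow_pickle=True)
cv2.imwrite('pics/w6c.png',cv2.resize(p['color'][80:380,140:500,::-1],None,fx=2,fy=2,interpolation=cv2.INTER_CUBIC))
E
```

```text
(no output)
```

View pics/w6c.png

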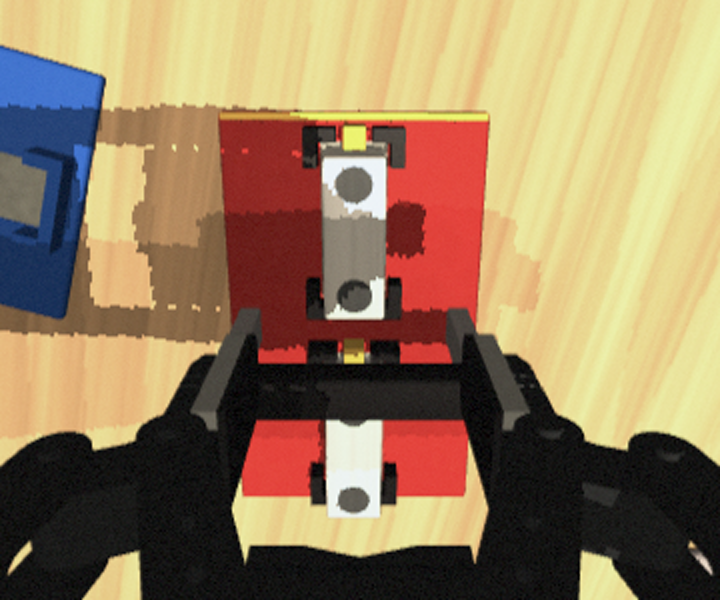

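w6: the cap sits in its pocket with the tab in the notch (crop 354,137). The seated cap's tab is in its own notch, and the bar spans crop rows 365 to 418. Now the seating height and the handle position.

```bash
python3 - <<'E'
from h import *
p=np.load('w6.npy',allow_pickle=True).item()
f=lambda x,y,z:atz(p,140+x/2,80+y/2,z)
a,b=f(354,184,.038),f(354.5,296,.038);print('bores',np.linalg.norm(a-b),(a+b)/2,np.degrees(np.arctan2(*(a-b)[1::-1]))-90)
s=f(353.5,500,.038);print('seated bore',s)
c1,c2=f(219,115,.006),f(489,112,.006);d=c2-c1;e=(c1+c2)/2;th=np.arctan2(d[1],d[0]);print('edge',e,np.linalg.norm(d),np.degrees(th))
th=np.radians(12);ex=np.array([np.cos(th),np.sin(th),0]);ey=np.array([-ex[1],ex[0],0])
print('origin from edge',e-.102*ey,'from cap',(a+b)/2-.052*ey,'from both', ((a+.024*0*ey)+0)*0+ (a+s)/2-.0*ey)
print('bar -y top edge +9:',f(354,418,.075)+.009*ey,'+y low edge -9',f(354,365,.059)-.009*ey)
E_=np.array(p['extrinsics']);Rc=E_[:3,:3].T;M=np.array([[0,-.95,-.3],[1,0,0],[0,-.3,.954]]);Rw=Rc@M.T
print('tcp',c2w(p,[0,0,0])-Rw@np.array([.0768,.0004,-.1192]),np.degrees(np.arctan2(Rw[1,1],Rw[0,1])))
# height by two views: bore far, w4 notch not visible; handle far corner
q=np.load('w1.npy',allow_pickle=True).item()
print('proj bar mid top in w1',proj(q,[.528,.1412,.075]),'ends',proj(q,np.array([.528,.1412,.075])+.055*ex),proj(q,np.array([.528,.1412,.075])-.055*ex))
E
```

```text
bores 0.04806801818440063 [0.51741768 0.1921027  0.038     ] 12.385974751937866
seated bore [0.54394075 0.06712462 0.038     ]
edge [0.50713648 0.23949934 0.006     ] 0.11770624778941237 12.863449324522172
origin from edge [0.52834347 0.13972828 0.006     ] from cap [0.52822908 0.14123903 0.038     ] from both [0.52810161 0.14135096 0.038     ]
bar -y top edge +9: [0.5278578  0.14330784 0.075     ] +y low edge -9 [0.52867752 0.13922446 0.059     ]
tcp [0.51833322 0.19136381 0.15999187] 12.276746545682629
proj bar mid top in w1 [400.1 202.6] ends [454.5 191.6] [346.8 213.5]
```

{"op": "send_rows", "data": {
  "rows": "0 0 10 -10 0 0 0.2;0 0 20 -20 0 0 0.2;0 0 30 -30 0 0 0.2;0 0 40 -40 0 0 0.2;0 0 50 -51 -1 0 0.2;0 0 60 -51 -1 0 0.2;0 0 70 -51 -1 0 0.2;0 0 80 -51 -1 0 0.2"
}}

```text
time: 11.02
eef_pos: [0.5258, 0.1403, 0.1547]
tcp_rot: [0.982, 0.19, -0.002, -0.0]
contact_force: [0.1, -0.7, 0.3]
opening: 0.594
finger_force: 0.0
```

{"op": "send_rows", "data": {
  "rows": "0 0 10 0 0 0 0.5;0 0 10 0 0 0 0.5;0 0 10 0 0 0 0.5"
}}

```text
time: 11.4
eef_pos: [0.5264, 0.1404, 0.1558]
tcp_rot: [0.994, 0.108, -0.001, -0.0]
contact_force: [0.2, 0.3, 0.2]
opening: 0.75
finger_force: 0.0
```

```bash
python3 - <<'E'
from h import *
p=shot('wrist','w7');np.save('w7.npy',p,allow_pickle=True)
cv2.imwrite('pics/w7.png',p['color'][:,:,::-1])
E_=np.array(p['extrinsics']);Rc=E_[:3,:3].T;M=np.array([[0,-.95,-.3],[1,0,0],[0,-.3,.954]]);Rw=Rc@M.T
print('tcp',c2w(p,[0,0,0])-Rw@np.array([.0768,.0004,-.1192]),np.degrees(np.arctan2(Rw[1,1],Rw[0,1])),Rw[:,2])
togo([.528,.141,.07],-77.8)
th=np.radians(12.2);ex=np.array([np.cos(th),np.sin(th),0]);ey=np.array([-ex[1],ex[0],0]);o=np.array([.528,.141,.075])
for a in(-55,55):
  for b in(-9,9):print(a,b,proj(p,o+a/1e3*ex+b/1e3*ey))
E
```

```text
tcp [0.52628343 0.14137246 0.15556653] -77.58720916012471 [-2.76883817e-04  3.62526530e-04 -1.00005789e+00]
turn [-0.01  0.08  0.18] shift [ 1.6 -0.3 86.1]
-55 -9 [331.9 286.9]
-55 9 [307.7 286.9]
55 -9 [334.6 136.8]
55 9 [306.3 136.7]
```

View pics/w7.png

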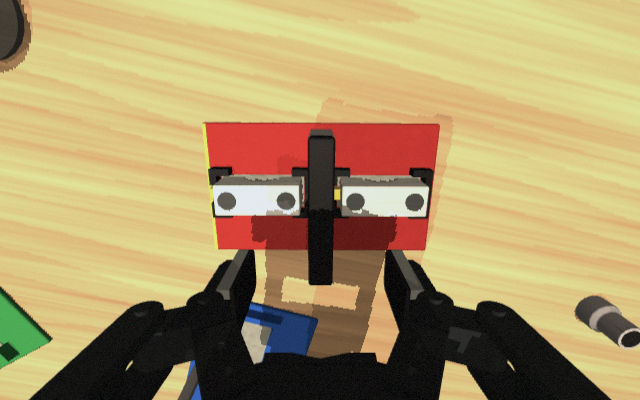

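w7: the bar runs from (321,136) to (320,284), centred between the fingers, and the measured handle point projects onto it. Both caps are home. Next I'll descend and grip.

{"op": "send_rows", "data": {
  "rows": "0 0 0 2 0 40 0.5;0 0 0 2 0 70 0.5;0 0 0 2 0 85 0.5;0 0 0 2 0 85 0.5;0 0 0 2 0 85 -1;0 0 0 2 0 85 -1;0 0 0 2 0 85 -1;0 0 0 2 0 85 -1",
  "grip_force": 90
}}

```text
time: 12.45
eef_pos: [0.53, 0.1409, 0.0734]
tcp_rot: [0.994, 0.107, 0.001, 0.0]
contact_force: [-1.1, -0.3, 6.4]
opening: 0.192
finger_force: 88.7
```

{"op": "send_rows", "data": {
  "rows": "0 0 0 0 0 -3 -1;0 0 0 0 0 -8 -1;0 0 0 0 0 -15 -1;0 0 0 0 0 -23 -1;0 0 0 0 0 -32 -1;0 0 0 0 0 -42 -1;0 0 0 0 0 -52 -1;0 0 0 0 0 -62 -1"
}}

```text
time: 13.45
eef_pos: [0.529, 0.1409, 0.1346]
tcp_rot: [0.994, 0.107, 0.0, 0.0]
contact_force: [0.3, -0.0, -5.2]
opening: 0.188
finger_force: 87.9
```

{"op": "send_rows", "data": {
  "rows": "0 0 0 0 0 -12 -1;0 0 0 0 0 -24 -1;0 0 0 0 0 -36 -1;0 0 0 0 0 -46 -1;0 0 0 0 0 -54 -1;0 0 0 0 0 -59 -1;0 0 0 0 0 -61 -1;0 0 0 0 0 -61 -1"
}}

```text
time: 14.45
eef_pos: [0.5289, 0.1409, 0.1946]
tcp_rot: [0.994, 0.107, -0.0, -0.0]
contact_force: [0.4, -0.3, -5.1]
opening: 0.194
finger_force: 87.9
```

```bash
python3 - <<'E'
from h import *
p=shot('wrist','w8');q=shot('side')
a=cv2.resize(p['color'],(640,400));b=cv2.resize(q['color'][150:350,180:380],(400,400),interpolation=cv2.INTER_CUBIC)
cv2.imwrite('pics/w8c.png',cv2.resize(np.hstack([a[80:320,160:480],cv2.resize(b,(240,240))])[:,:,::-1],None,fx=1.4,fy=1.4))
s=ctrl.get_state();print(s['eef_pos'],s['tcp_rot'],s['contact_force'],s['wrist_torque'],s['finger_force'],s['time'])
E
```

```text
[0.52869953 0.14086997 0.19434858] [ 9.94276676e-01  1.06834758e-01 -4.75131056e-04 -6.02861312e-06] [-0.46546163  0.4301506  -4.32350131] [ 0.01817966 -0.01042218 -0.0153499 ] 87.92982459068298 14.55
```

View pics/w8c.png

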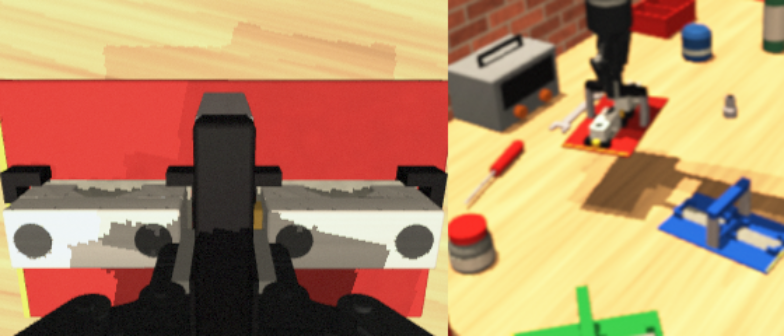

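The carrier hangs level with both caps in it, lifted about 12 cm.

{"op": "send_rows", "data": {
  "rows": "0 0 0 0 0 0 -1;0 0 0 0 0 0 -1;0 0 0 0 0 0 -1;0 0 0 0 0 0 -1"
}}

```text
time: 15.05
eef_pos: [0.529, 0.1409, 0.1948]
tcp_rot: [0.994, 0.107, -0.0, 0.0]
contact_force: [-0.1, -0.5, -5.5]
opening: 0.193
finger_force: 87.9
```

```bash
python3 -c "
from plant import ctrl
print(ctrl.sign_off())"
```

```text
the job is handed in; nothing more can be done
None
```

The loose cap is home in the red carrier with its tab in the notch, and the arm is holding the carrier level by its handle, with both caps in it, about 12 cm above the bench; I handed the job in at about 15 s, and no verdict was returned.

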